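Shut the cassette, draw the sagging gate bolt and hold the drying cage ajar

ROBOT

A 6-joint arm with a two-finger parallel gripper is mounted at the origin on the work surface. World frame = base frame: x ahead of the robot, y to its left, z up, the work surface at z = 0. Lengths are in m, angles in rad, forces in N, time in s.
With the tool pointing down it reaches from about 0.375 to 0.975 m from the base axis. Payload 3.8 kg.
Tool frame: the origin (TCP) lies midway between the tips of the shut fingers; the grasp point (between the pads) lies 19 mm behind it; z points along the fingers, y is the line along which they close (so a half turn about z gives the same grasp; the last joint's range is limited). The gripper opens to 85 mm and grips with 20 to 120 N. Pads are 22 mm wide; open, the fingers measure 114 mm over their backs; the gripper's body (76 mm by 85 mm) begins 54 mm behind the grasp point. The pads swing forward as they close: fully open they stand 13 mm farther back than shut.
Start: joints at [1.222, 0.264, 1.604, -0, 1.274, -0.037], TCP at [0.207, 0.642, 0.231] pointing down, gripper open.
Joint ranges: [-2.63, 2.63], [-0.94, 2.18], [0.31, 2.57], [-1.31, 4.45], [0, 2.66], [-2.55, 2.55]. Speed limits (rad/s): [2.57, 2.57, 3.14, 3.14, 3.14, 3.14].

INTERFACE

Orientations are given as a rotation vector (axis times angle).
In Python, from workcell import bot gives the robot as it stands.
- The arm moves only by the tool servo_tool, never from a script. Its argument "series" is a list of rows, each a list of 7 numbers: the shift along the world's x, y, z in units of 0.15 m (1.0 is 0.15 m), then the turn, a rotation vector about the world's x, y, z in units of 180 degrees (1.0 is 180 degrees), then the closure, from 0 (fully open) to 1 (shut). A call has 1 to 20 rows; each row is the pose to reach, as a shift and turn from the pose commanded when the call began, turning the shorter way round; what a row does not reach only later rows make up. A row lasts 1/10 s, in which the tool goes at most 50 mm and 8.59 degrees, less where a joint would pass 70% of its speed; a pose out of reach is approached as far as the arm can. A call with a number of a shift or a turn outside -1 to 1 is refused whole. A call with a gripper value outside its range is refused whole. The fingers move at their own pace and stop on an object; "newtons" is the grip in N (left out, the last holds). Time passes only in rows, so rows that repeat a pose let the fingers close. It gives the time, the measured TCP pose, the force, the opening and the grip force at its end, in the units of the state.
- bot.read_state(): the state, without advancing time (a new reading comes with each control period).
- bot.read_camera(name): name is "scene" or "top" or "wrist"; returns the picture (420x560x3 uint8, red, green, blue); there is no depth.
- bot.camera_info(name): a dict with "vertical_fov" (degrees; the focal length in pixels is half the picture's height over the tangent of half this angle, whatever the lens; pixels are square), "cx", "cy" (the principal point, pixels), "R" (3x3) and "t" (3): a world point X has camera coordinates R X + t. Camera axes: x right, y down, z forward; pixel columns grow to the right and rows downward; lengths in m; the calibration is good to about 2 mm. A picture is of the moment at which its call begins: read the wrist's pose just before it. camera_info takes no time and is no camera call; for the wrist camera it gives the pose at the moment of the call.
- bot.finish_job(): hands the job in; it is judged then, once.
Trained networks look in the newest picture that a camera, given by its name, has taken for a name from the list of things; names that differ only in an ending like _2 or _b are one class to them, and where a whole thing is asked for, a point or a joint stands for the part that bears it (a point fixed in the world has none). Each returns a list of dicts, best first, with "score" (0 to 1); they miss things now and then, are a little off and sometimes report something else, mostly with a low value. They report only what shows in the picture. A call takes as long as a camera call.
- bot.recognise(target, camera): "box" ([left, top, right, bottom] as shares, 0 to 1, of the picture: columns of its width, rows of its height, round what is visible of it).
- bot.trace(target, camera): "mask" (420x560 bool, what is visible of it) and "box" ([left, top, right, bottom] as shares, 0 to 1, of the picture: columns of its width, rows of its height, round what is visible of it).
- bot.mark_of(target, camera): "at" ([row, column] as shares, 0 to 1, of the picture: columns of its width, rows of its height: a listed point, or the origin of a listed thing).
The state is a dict: "time": time; "q": joint angles; "joint_vel": joint speeds; "joint_torque": joint torques, N m; "tool_pos": TCP position; "tcp_rot": TCP orientation; "wrist_force": force on the tool from outside, world axes, zero at the start; "torque": the same for the moment, N m; "width": opening from 0.0 (shut) to 1.0 (fully open); "grip_force": force on a finger pad.
Only numpy, scipy, OpenCV 4.12 (cv2) and the standard library are available. Lean on these libraries where they do the work, as an engineer would, in place of code of your own. Each camera call takes 0.05 s, during which the arm holds its last target. There are 200 camera calls.

TASK

Press both half covers of the instrument cassette down until their catches hold them shut, so that it can go into the drying cage. Then take the cage's sagging barrel bolt by its upright knob, lift it over the bent lip of its keeper while drawing it back, and pull the gate ajar against its closing spring, to a gap of about 10 cm at its free edge. Finish while still gripping the knob and holding the gate still at that gap, with both covers shut and the other things on the counter left where they are.

Things in the scene. Friction and masses are not known exactly. Their poses are not given: they have to be found in the camera images.
- cassette: Steel instrument cassette, 130 (x) by 190 (y) by 40 mm high, in a white base frame (160 by 220 by 8 mm) fixed to the counter. Origin at the centre of its underside; y to its left, z up. Its two slotted half covers lie side by side along y and hinge on its far (+x) rim; their free edges face -x.
- cover_left (a joint): Hinge angle of the cover on the cassette's +y half, rad: 0 shut, grows as it opens upward; starts 0.7 to 1.0. A light spring lifts it to about 0.7 if not caught. A ball catch at the middle of its free edge snaps over in the edge's last 10 mm, needing about 5 to 8 N down at the edge; then it meets a firm stop at 0 and stays shut.
- cover_right (a joint): The same for the cover on the cassette's -y half.
- cover_left_edge (a point): Middle of the free edge of the left cover, on its upper (outer) face; moves with the cover. The cover is 125 mm from hinge to free edge, 91 mm wide, 3 mm thick, with a solid strip 28 mm deep along the free edge to push on. Shut, this point is 43 mm above the counter.
- cover_right_edge (a point): The same point of the right cover.
- cover_left_hinge (a point): Point on the left cover's hinge line (which runs along the cassette's y), level with its upper face when shut, 43 mm above the counter, in line with the middle of its free edge.
- cover_right_hinge (a point): The same point of the right cover.
- cage: Steel cassette drying cage, 180 (x) by 300 (y) by 140 mm high, fixed to the counter; origin at the centre of its underside; its barred gate is on its -x side (towards the robot), y runs along the shut gate, z up. A small jar stands on its roof.
- gate (a joint): Hinge angle of the gate, rad: 0 shut, grows as its free edge swings out towards the cage's -x side. A spring pulls it shut (about 0.2 N m at 0, 0.4 N m at 0.4 rad). It can move only a few mm until the bolt is drawn. The gap at the free edge is 10 cm at 0.42 rad.
- gate_hinge (a point): Point on the gate's vertical hinge axis, at the cage's -y end, at the height of the gate's top, 140 mm.
- gate_edge (a point): Top of the gate's free edge (its stile, at the cage's +y end), 240 mm from the hinge axis, 140 mm above the counter; moves with the gate.
- barrel (a joint): Lift of the brass barrel with the bolt in it, m: 0 sagged (where gravity puts it, weight about 3 N), up to 0.016 at its stop.
- bolt (a joint): How far the bolt, with its knob, is drawn back towards the gate's hinge, m: starts at 0 to 0.004, stop at 0.050. Rubs with 1 to 2 N, stays where left. Its end has a 28 mm collar; sagged, the collar hits the keeper's lip after 6 mm. Lifted 8 mm or more it passes over; from 0.024 on it is past the lip and may sag again, from 0.034 on it is clear of the keeper and the gate can swing.
- knob: Upright round steel knob on the bolt, 18 mm diameter, 40 mm tall; origin at its mid-height, 172 mm above the counter when sagged, on a 10 mm stem. The gate's top (140 mm) is below its bottom (152 mm): grip it from above. It stands 22 mm outside the gate's middle plane, 195 mm along it from the hinge axis (bolt fully shot). Axes: z up, y along the gate from hinge to free edge, -x outwards.
- keeper_lip (a point): Middle of the top edge of the keeper's bent-up lip, 111 mm above the counter, on the fixed stile beside the gate's free edge. Fixed.
- handpiece_a: White dental handpiece standing upright, 24 mm across, 112 mm tall, behind the gap between cassette and cage; a bystander to leave alone; origin at the centre of its underside.
- handpiece_b: Another like it beside it; a bystander to leave alone; origin at the centre of its underside.
- paste_jar: Small black jar, 44 mm across, 38 mm tall, on the middle of the cage's roof; a bystander to leave alone; origin at the centre of its underside.
- bur_block: Metal bur block, 40 by 70 by 22 mm (36 mm with burs), in front of the cage; a bystander to leave alone; origin at the centre of its underside.
- mirror_handle: Dental mirror lying on the counter, about 140 mm long, 8 mm thick, in front between cassette and cage; a bystander to leave alone; origin at the centre of its underside.

How it is judged:
On the way, in this order (a step that is already met when the one before it is completed fails the run):
1. both cassette covers are pressed shut into their catches, the bolt still shot (value of joint each of cover_left, cover_right below 0.035 rad and value of joint bolt below 0.015 m), for 0.2 s.
2. the bolt, gripped by its knob, is lifted and on its way over the lip (value of joint barrel above 0.005 m and value of joint bolt between 0.01 and 0.026 m and value of joint gate below 0.06 rad and contact force between the fingers and knob above 0.5 N), for 0.02 s.
3. the bolt is drawn clear of the keeper (value of joint bolt above 0.028 m and value of joint gate below 0.6 rad).
At the end, for the whole second after the job is handed in: Both cassette covers are shut in their catches (within 0.035 rad), the gate stands open by 0.29 to 0.55 rad (a gap of about 7 to 13 cm at its free edge) and still (under 0.06 rad/s), and the gripper still grips the bolt's knob (over 1 N) (value of joint each of cover_left, cover_right below 0.035 rad and value of joint gate between 0.29 and 0.55 rad and velocity of joint gate between -0.06 and 0.06 rad/s and contact force between the fingers and knob above 1 N); the arm keeps its last pose, push and grip.
It fails at once if another thing on the counter or on the cage is moved by more than 3 cm (distance of any of handpiece_a, handpiece_b, paste_jar, bur_block, mirror_handle from where it was at the start of the episode above 0.03 m).
It also fails if it takes over 54 s, if anything falls off the work surface, if the arm or the gripper's body presses on something with over 40 N, if the wrist force passes 120 N, or if a joint passes its speed limit or range.

## Working session

There is one attempt and no reset: what is moved stays moved. The work goes in short steps, Python scripts to look and compute and a tool call to move; the robot and the scene stay as the last step left them, time stands still between calls to the robot, and variables do not carry over. Pictures are saved under pics/ and viewed, at most 10 in all, crops included, and the job is handed in when it is done.

Besides the shell and the picture viewer there is one more tool, called after "Call:" as name(argument=value, ...) on one line, values as JSON. servo_tool: Moves the arm, as the interface text tells. Shifts and turns lie within -1 to 1; 1 stands for 0.15 m of shift or 180 degrees of turn. Its arguments: {"type":"object","properties":{"series":{"type":"array","items":{"type":"array","items":{"type":"number"}}},"newtons":{"type":"number"}},"required":["series"]}

```bash
mkdir -p pics; cat > h.py <<'E'
import numpy as np, cv2
from workcell import bot
def ray(cam,at,info=None):
    i=info or bot.camera_info(cam); f=210/np.tan(np.radians(i["vertical_fov"])/2)
    R=np.array(i["R"]);t=np.array(i["t"])
    d=R.T@np.array([(at[1]*560-i["cx"])/f,(at[0]*420-i["cy"])/f,1]); return -R.T@t,d/np.linalg.norm(d)
def tri(rs):
    A=sum(np.eye(3)-np.outer(d,d) for c,d in rs);b=sum((np.eye(3)-np.outer(d,d))@c for c,d in rs)
    X=np.linalg.solve(A,b);return X,[np.linalg.norm(np.cross(X-c,d)) for c,d in rs]
def atz(r,z):
    c,d=r;return c+d*(z-c[2])/d[2]
def snap(cam,name):
    p=bot.read_camera(cam);cv2.imwrite(f"pics/{name}.png",cv2.cvtColor(p,cv2.COLOR_RGB2BGR));return p
E
python3 - <<'E'
from h import *
np.set_printoptions(precision=3,suppress=True)
snap("scene","s0");snap("top","t0")
for c in("scene","top"): print(c,-np.array(bot.camera_info(c)["R"]).T@bot.camera_info(c)["t"])
for n in "cover_left_edge cover_right_edge cover_left_hinge cover_right_hinge gate_hinge gate_edge knob keeper_lip cassette cage paste_jar bur_block mirror_handle handpiece_a".split():
    rs=[];o=[]
    for c in("scene","top"):
        m=bot.mark_of(n,c)
        o.append([(round(k["score"],2),np.round(np.array(k["at"])*[420,560]).tolist()) for k in m[:2]])
        if m: rs.append(ray(c,m[0]["at"]))
    print(n,o,*(tri(rs) if len(rs)==2 else ["-"]))
print(bot.read_state())
E
```

```text
scene [1.365 0.22  0.946]
top [0.423 0.03  0.957]
cover_left_edge [[(0.62, [222.0, 420.0])], [(0.84, [229.0, 118.0]), (0.39, [167.0, 354.0])]] [0.519 0.352 0.145] [np.float64(0.0004441414127548149), np.float64(0.000444141412754884)]
cover_right_edge [[(0.68, [224.0, 377.0])], [(0.92, [218.0, 168.0])]] [0.543 0.253 0.139] [np.float64(0.001335869127240222), np.float64(0.0013358691272401472)]
cover_left_hinge [[(0.96, [273.0, 417.0])], [(0.74, [202.0, 127.0])]] [0.592 0.37  0.049] [np.float64(0.004229629404529324), np.float64(0.004229629404529448)]
cover_right_hinge [[(0.94, [276.0, 381.0]), (0.35, [322.0, 317.0])], [(0.77, [193.0, 173.0])]] [0.616 0.279 0.034] [np.float64(0.005719240686559011), np.float64(0.0057192406865589785)]
gate_hinge [[(0.79, [203.0, 153.0])], [(0.67, [198.0, 320.0])]] [ 0.627 -0.157  0.187] [np.float64(0.11312844920322263), np.float64(0.11312844920322257)]
gate_edge [[(0.67, [213.0, 244.0])], [(0.74, [201.0, 323.0])]] [ 0.581 -0.068  0.132] [np.float64(0.002376232955637313), np.float64(0.0023762329556373182)]
knob [[(0.4, [194.0, 227.0])], [(0.4, [205.0, 349.0])
[... 1031 characters left out ...]
994292436042), np.float64(0.0009496994292435725)]
handpiece_a [[(0.85, [318.0, 318.0]), (0.76, [313.0, 289.0])], [(0.75, [144.0, 228.0]), (0.65, [143.0, 249.0])]] [0.749 0.153 0.001] [np.float64(0.0022747260004708967), np.float64(0.0022747260004709574)]
{'time': 1.5, 'q': array([ 1.222,  0.264,  1.604,  0.   ,  1.274, -0.037]), 'joint_vel': array([-0.   , -0.002, -0.   ,  0.   , -0.   , -0.001]), 'joint_torque': array([ -0.001, -51.507, -36.77 ,  -0.   ,   0.001,  -0.   ]), 'tool_pos': array([0.207, 0.642, 0.231]), 'tcp_rot': array([-0.488, -3.103,  0.   ]), 'wrist_force': array([-0.178,  0.7  ,  0.045]), 'torque': array([0.027, 0.013, 0.011]), 'grip_force': 0.0, 'width': 1.0029908882945517}
```

```bash
python3 - <<'E'
import cv2
a=cv2.imread("pics/t0.png");b=cv2.imread("pics/s0.png")
cv2.imwrite("pics/c0.png",cv2.vconcat([cv2.resize(a[110:330,60:460],(800,440))]))
E
```

```text
(no output)
```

View pics/c0.png

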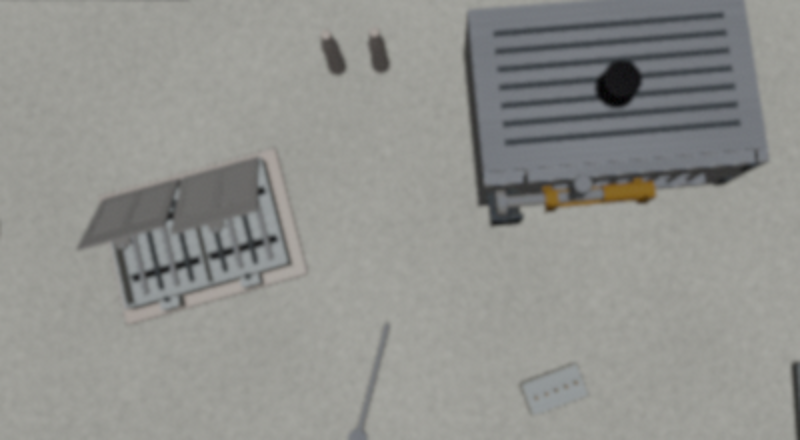

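View pics/s0.png

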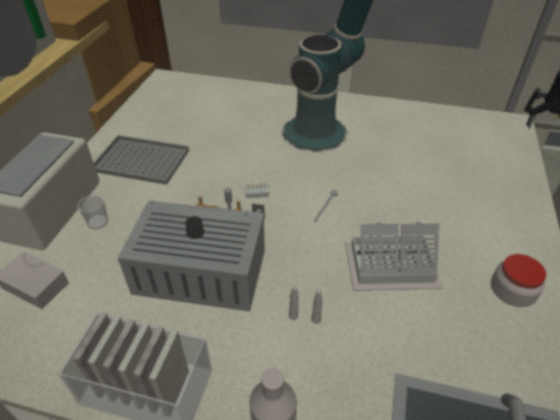

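The top view shows the cassette turned about 14°, with both covers open (edge points near (118,229) and (168,218)). The cage is turned about 5°, with the knob at about (351,202). The covers' middles are about 100 mm apart, so the open fingers (±50 mm) can press both at once along the cover arc.

Call:
servo_tool(series=[[1,-1,0.1,0,0,0.18,0],[1,-1,0.1,0,0,0.18,0],[1,-1,0.1,0,0,0.18,0],[1,-1,0.1,0,0,0.18,0],[1,-1,0.1,0,0,0.18,0],[1,-1,0.1,0,0,0.18,0]])

```text
time: 2.1
tool_pos: [0.3588, 0.491, 0.2468]
tcp_rot: [-0.39, 3.117, 0.001]
wrist_force: [-0.4, -0.1, -0.3]
width: 1.0
grip_force: 0.0
```

Call:
servo_tool(series=[[0.8,-1,0,0,0,0,0],[0.8,-1,0,0,0,0,0],[0.8,-1,0,0,0,0,0],[0.8,-1,0,0,0,0,0],[0.8,-1,0,0,0,0,0],[0.8,-1,0,0,0,0,0]])

```text
time: 2.7
tool_pos: [0.4769, 0.343, 0.2461]
tcp_rot: [0.394, -3.116, -0.001]
wrist_force: [-0.8, -0.1, 0.6]
width: 1.001
grip_force: 0.0
```

```bash
python3 - <<'E'
from h import *
np.set_printoptions(precision=4,suppress=True)
from scipy.spatial.transform import Rotation as Ro
s=bot.read_state();print(s["time"],s["tool_pos"],Ro.from_rotvec(s["tcp_rot"]).as_matrix(),s["wrist_force"])
snap("wrist","w1");bot.read_camera("top");bot.read_camera("scene")
for n in "cover_left_edge cover_right_edge cover_left_hinge cover_right_hinge".split():
    rs=[]
    for c in("scene","top","wrist"):
        m=bot.mark_of(n,c)
        if m: rs.append(ray(c,m[0]["at"]));print(n,c,round(m[0]["score"],2),np.array(m[0]["at"])*[420,560],atz(rs[-1],.043) if "hinge" in n else "")
    if len(rs)>1: print(*tri(rs))
E
```

```text
2.7 [0.4769 0.343  0.2461] [[-0.9685 -0.2491 -0.0008]
 [-0.2491  0.9685  0.0008]
 [ 0.0006  0.001  -1.    ]] [-0.7658 -0.0831  0.5616]
cover_left_edge scene 0.83 [220.92 423.92] 
cover_left_edge top 0.66 [228.186 116.984] 
cover_left_edge wrist 0.73 [263.382 277.2  ] 
[0.5181 0.3539 0.149 ] [np.float64(0.005034353916898915), np.float64(0.002203496249578026), np.float64(0.004641394959656515)]
cover_right_edge scene 0.94 [222.18  378.784] 
cover_right_edge top 0.64 [228.018 161.   ] 
cover_right_edge wrist 0.73 [254.1   156.296] 
[0.53   0.2611 0.1391] [np.float64(0.006997650907928748), np.float64(0.010302316731472774), np.float64(0.005853290778728606)]
cover_left_hinge scene 0.8 [272.286 418.992] [0.5861 0.3714 0.043 ]
cover_left_hinge top 0.96 [202.02  126.392] [0.5937 0.3778 0.043 ]
cover_left_hinge wrist 0.69 [284.004 282.016] [0.5876 0.3706 0.043 ]
[0.5895 0.3723 0.0468] [np.float64(0.0014833663691054902), np.float64(0.004998749161377634), np.float64(0.003958536429958795)]
cover_right_hinge scene 0.6 [276.108 379.4  ] [0.6218 0.2797 0.043 ]
cover_right_hinge top 0.93 [194.586 171.08 ] [0.6114 0.2757 0.043 ]
cover_right_hinge wrist 0.97 [288.918 196.728] [0.6167 0.2822 0.043 ]
[0.6163 0.2798 0.0371] [np.float64(0.0005897754870153154), np.float64(0.004273730370914094), np.float64(0.003914843196549627)]
```

View pics/w1.png

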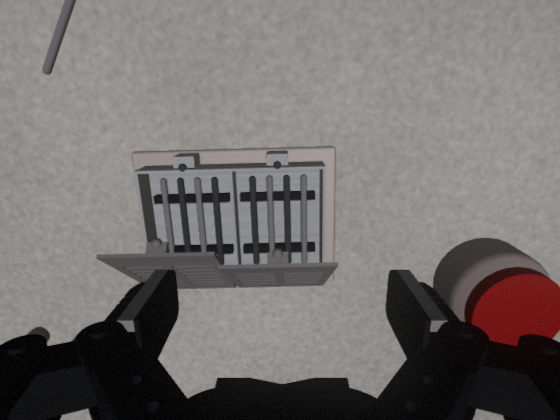

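The wrist view shows the cassette square to the gripper. The catches are at (184,160) and (277,158), the base frame's near corners at (134,153) and (334,147), and the free edges around (160,257) and (278,266).

```bash
python3 - <<'E'
from h import *
np.set_printoptions(precision=4,suppress=True)
for n,c,r,z in [("catchR",184,162,.038),("catchL",277,160,.038),("frR",134,153,.008),("frL",334,147,.008),("frL+x",334,281,.008)]:
    print(n,atz(ray("wrist",[r/420,c/560]),z))
E
```

```text
catchR [0.4848 0.2436 0.038 ]
catchL [0.4599 0.3321 0.038 ]
frR [0.4953 0.1836 0.008 ]
frL [0.4359 0.388  0.008 ]
frL+x [0.5869 0.4338 0.008 ]
```

Call:
servo_tool(series=[[0.5,-0.2,-0.3,0,0,0.008,0],[0.5,-0.2,-0.5,0,0,0.008,0],[0.5,-0.2,-0.74,0,0,0.008,0],[0.5,-0.2,-0.74,0,0,0.008,0],[0.5,-0.2,-0.74,0,0,0.008,0]])

```text
time: 3.95
tool_pos: [0.5511, 0.3119, 0.1343]
tcp_rot: [0.435, -3.108, 0.001]
wrist_force: [0.6, 0.6, 0.8]
width: 0.996
grip_force: 0.0
```

Call:
servo_tool(series=[[0,0,-0.09,0,0,0,0],[-0.06,-0.018,-0.15,0,0,0,0],[-0.133,-0.037,-0.22,0,0,0,0],[-0.18,-0.05,-0.3,0,0,0,0],[-0.231,-0.064,-0.375,0,0,0,0],[-0.26,-0.072,-0.46,0,0,0,0],[-0.28,-0.078,-0.52,0,0,0,0],[-0.28,-0.078,-0.52,0,0,0,0]])

```text
time: 4.75
tool_pos: [0.5085, 0.3001, 0.0554]
tcp_rot: [0.436, -3.108, 0.002]
wrist_force: [-0.5, 0.4, 1.0]
width: 1.003
grip_force: 0.5
```

```bash
python3 - <<'E'
from h import *
snap("wrist","w2")
E
```

```text
(no output)
```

View pics/w2.png

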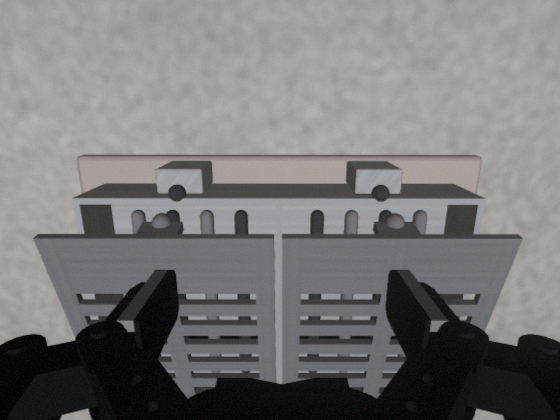

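The wrist view shows both covers pressed evenly, with the fingertips on the solid strips (about (165,280) and (400,280)) and the catches just ahead. Next I press down to the stop.

Call:
servo_tool(series=[[-0.015,-0.004,-0.08,0,0,0,0],[-0.02,-0.005,-0.13,0,0,0,0],[-0.02,-0.005,-0.165,0,0,0,0],[-0.02,-0.005,-0.18,0,0,0,0],[-0.02,-0.005,-0.18,0,0,0,0]])

```text
time: 5.3
tool_pos: [0.5075, 0.3002, 0.0299]
tcp_rot: [-0.436, 3.11, 0.001]
wrist_force: [0.9, 0.8, 1.9]
width: 1.001
grip_force: 0.8
```

Call:
servo_tool(series=[[0,0,-0.02,0,0,0,0],[0,0,-0.04,0,0,0,0],[0,0,-0.04,0,0,0,0]])

```text
time: 5.6
tool_pos: [0.5076, 0.3003, 0.0293]
tcp_rot: [0.437, -3.111, 0.0]
wrist_force: [-12.7, -6.7, 34.4]
width: 0.999
grip_force: 17.6
```

Call:
servo_tool(series=[[0,0,0.1,0,0,0,0],[0,0,0.35,0,0,0,0],[0,0,0.7,0,0,0,0],[0,0,1,0,0,0,0],[0,0,1,0,0,0,0]])

```text
time: 6.1
tool_pos: [0.5117, 0.3023, 0.1824]
tcp_rot: [-0.435, 3.098, 0.007]
wrist_force: [0.8, 0.5, 0.2]
width: 1.0
grip_force: 0.0
```

```bash
python3 - <<'E'
from h import *
snap("wrist","w3")
E
```

```text
(no output)
```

View pics/w3.png

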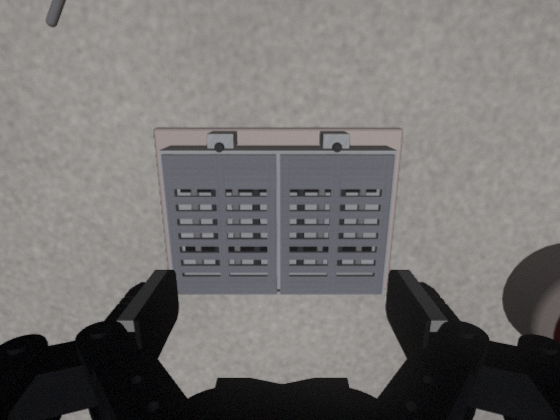

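Both covers are flush and shut under their catches at (221,141) and (335,141). Next I go to a hover beside the knob.

Call:
servo_tool(series=[[0.3,-1,0.65,0,0,-0.03,0],[0.3,-1,0.65,0,0,-0.03,0],[0.3,-1,0.65,0,0,-0.03,0],[0.3,-1,0.65,0,0,-0.03,0],[0.3,-1,0.65,0,0,-0.03,0]])

```text
time: 6.65
tool_pos: [0.5539, 0.1468, 0.2731]
tcp_rot: [-0.283, 3.126, -0.002]
wrist_force: [-0.4, 0.3, 0.6]
width: 1.003
grip_force: 0.0
```

Call:
servo_tool(series=[[0.3,-0.9,0,0,0,-0.03,0],[0.3,-0.9,0,0,0,-0.03,0],[0.3,-0.9,0,0,0,-0.03,0],[0.3,-0.9,0,0,0,-0.03,0],[0.3,-0.9,0,0,0,-0.03,0]])

```text
time: 7.15
tool_pos: [0.596, 0.0149, 0.2688]
tcp_rot: [0.139, -3.134, -0.002]
wrist_force: [0.1, -0.1, -0.2]
width: 1.001
grip_force: 0.0
```

Call:
servo_tool(series=[[0,-0.9,0,0,0,0,0],[0,-0.9,0,0,0,0,0],[0,-0.9,0,0,0,0,0],[0,-0.9,0,0,0,0,0],[0,-0.9,0,0,0,0,0]])

```text
time: 7.65
tool_pos: [0.5965, -0.1186, 0.2704]
tcp_rot: [0.142, -3.136, -0.003]
wrist_force: [-1.0, 0.1, 0.2]
width: 0.999
grip_force: 0.0
```

```bash
cat > k.py <<'E'
from h import *
import sys
from scipy.spatial.transform import Rotation as Ro
np.set_printoptions(precision=4,suppress=True)
s=bot.read_state();print(s["time"],s["tool_pos"],s["q"],Ro.from_rotvec(s["tcp_rot"]).as_matrix()[:,1],s["wrist_force"])
snap("wrist",sys.argv[1]);bot.read_camera("top");bot.read_camera("scene")
for n in "knob gate_edge gate_hinge keeper_lip".split():
    rs=[]
    for c in("scene","top","wrist"):
        m=bot.mark_of(n,c)
        if m: rs.append(ray(c,m[0]["at"]));print(n,c,round(m[0]["score"],2),np.round(np.array(m[0]["at"])*[420,560]),atz(rs[-1],dict(knob=.172,keeper_lip=.111).get(n,.14)))
    if len(rs)>1: print(*tri(rs))
E
python3 k.py w4
```

```text
7.65 [ 0.5965 -0.1186  0.2704] [-0.2379  0.1183  1.7038  0.0012  1.322  -1.8993] [-0.0902  0.9959  0.0019] [-1.0139  0.1263  0.2409]
knob scene 0.7 [194. 226.] [ 0.5673 -0.1188  0.172 ]
knob top 0.39 [203. 349.] [ 0.5681 -0.1135  0.172 ]
knob wrist 0.89 [173. 289.] [ 0.57   -0.1168  0.172 ]
[ 0.569  -0.1161  0.1733] [np.float64(0.002014574234441402), np.float64(0.0029224442324487765), np.float64(0.0010571769808873997)]
gate_edge scene 0.55 [214. 246.] [ 0.5901 -0.0621  0.14  ]
gate_edge top 0.87 [198. 323.] [ 0.5837 -0.0645  0.14  ]
gate_edge wrist 0.73 [194. 349.] [ 0.5884 -0.0674  0.14  ]
[ 0.5867 -0.0651  0.1357] [np.float64(0.0016288787354221553), np.float64(0.0021068550788242136), np.float64(0.0030967124180643303)]
gate_hinge scene 0.84 [204. 151.] [ 0.6163 -0.3042  0.14  ]
gate_hinge top 0.67 [190. 434.] [ 0.6032 -0.2987  0.14  ]
gate_hinge wrist 0.65 [193.  44.] [ 0.6096 -0.3086  0.14  ]
[ 0.6086 -0.3074  0.1334] [np.float64(0.0018597114157667773), np.float64(0.006543668182745881), np.float64(0.005134845262470763)]
keeper_lip scene 0.59 [214. 254.] [ 0.558  -0.0528  0.111 ]
keeper_lip top 0.48 [210. 316.] [ 0.5641 -0.0531  0.111 ]
keeper_lip wrist 0.72 [159. 362.] [ 0.5637 -0.0551  0.111 ]
[ 0.5628 -0.0533  0.1144] [np.float64(0.0021995452677588314), np.float64(0.000904386890439457), np.float64(0.002562629363677326)]
```

View pics/w4.png

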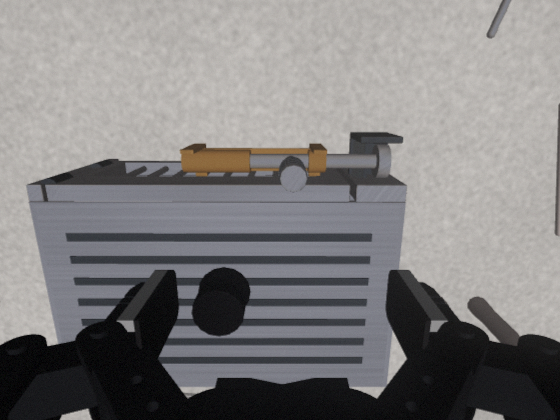

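The wrist view shows the knob's top at (294,178), the collar at (383,160) and the keeper at (372,140). The gate is parallel to the finger line. The three views agree on the knob at (0.5695, -0.116, 0.173).

Call:
servo_tool(series=[[-0.18,0.017,-0.2,0,0,0,0],[-0.18,0.017,-0.45,0,0,0,0],[-0.18,0.017,-0.65,0,0,0,0],[-0.18,0.017,-0.74,0,0,0,0],[-0.18,0.017,-0.74,0,0,0,0]])

```text
time: 8.9
tool_pos: [0.5683, -0.1171, 0.1584]
tcp_rot: [0.141, -3.134, -0.002]
wrist_force: [0.9, -0.4, 0.2]
width: 1.001
grip_force: 0.0
```

Call:
servo_tool(series=[[0,0,0,0,0,0,0.5],[0,0,0,0,0,0,1],[0,0,0,0,0,0,1],[0,0,0,0,0,0,1],[0,0,0,0,0,0,1],[0,0,0,0,0,0,1],[0,0,0,0,0,0,1],[0,0,0,0,0,0,1]], newtons=60)

```text
time: 9.7
tool_pos: [0.5707, -0.1175, 0.1618]
tcp_rot: [-0.142, 3.137, -0.0]
wrist_force: [0.3, 1.7, 5.7]
width: 0.188
grip_force: 58.4
```

Call:
servo_tool(series=[[0,0,0.03,0,0,0,1],[0,0,0.06,0,0,0,1],[0,0,0.09,0,0,0,1],[0,0,0.09,0,0,0,1]])

```text
time: 10.1
tool_pos: [0.5703, -0.1175, 0.1747]
tcp_rot: [-0.141, 3.138, -0.0]
wrist_force: [1.6, 0.2, -2.9]
width: 0.19
grip_force: 58.6
```

Call:
servo_tool(series=[[0.003,-0.03,0,0,0,0,1],[0.006,-0.06,0,0,0,0,1],[0.009,-0.09,0,0,0,0,1],[0.011,-0.12,0,0,0,0,1],[0.011,-0.12,0,0,0,0,1]])

```text
time: 10.6
tool_pos: [0.5717, -0.1364, 0.1741]
tcp_rot: [0.141, -3.138, 0.001]
wrist_force: [0.6, -1.7, -3.5]
width: 0.19
grip_force: 58.6
```

Call:
servo_tool(series=[[0.003,-0.03,0,0,0,0,1],[0.006,-0.06,0,0,0,0,1],[0.009,-0.1,0,0,0,0,1],[0.014,-0.15,0,0,0,0,1],[0.014,-0.16,0,0,0,0,1],[0.014,-0.16,0,0,0,0,1]])

```text
time: 11.2
tool_pos: [0.574, -0.1604, 0.1744]
tcp_rot: [-0.141, 3.138, -0.002]
wrist_force: [1.3, -1.3, -3.9]
width: 0.191
grip_force: 58.7
```

Call:
servo_tool(series=[[-0.05,-0.013,0,0,0,0.016,1],[-0.098,-0.029,0,0,0,0.032,1],[-0.145,-0.047,0,0,0,0.048,1],[-0.193,-0.067,0,0,0,0.064,1],[-0.193,-0.067,0,0,0,0.064,1]])

```text
time: 11.7
tool_pos: [0.5448, -0.17, 0.1747]
tcp_rot: [-0.456, 3.107, -0.002]
wrist_force: [4.1, 0.1, -2.6]
width: 0.195
grip_force: 58.7
```

Call:
servo_tool(series=[[-0.046,-0.023,0,0,0,0.016,1],[-0.091,-0.047,0,0,0,0.032,1],[-0.142,-0.08,0,0,0,0.05,1],[-0.193,-0.116,0,0,0,0.07,1],[-0.193,-0.116,0,0,0,0.07,1],[-0.193,-0.116,0,0,0,0.07,1]])

```text
time: 12.3
tool_pos: [0.5168, -0.1866, 0.1746]
tcp_rot: [-0.79, 3.039, -0.0]
wrist_force: [3.4, 2.0, -2.9]
width: 0.193
grip_force: 58.7
```

```bash
python3 k.py w5; python3 - <<'E'
from h import *
p=snap("top","t5")
for n in("cover_left_edge","cover_right_edge"):
    m=bot.mark_of(n,"top")
    if m: print(n,m[0]["score"],atz(ray("top",m[0]["at"]),.043))
cv2.imwrite("pics/t5c.png",cv2.cvtColor(cv2.resize(p[110:330,60:460],(800,440)),cv2.COLOR_RGB2BGR))
E
```

```text
12.3 [ 0.5168 -0.1866  0.1746] [-0.3924  0.0697  1.9367  0.001   1.1337 -2.4725] [-0.4872  0.8733 -0.0005] [ 3.4291  2.0097 -2.8654]
knob scene 0.4 [174. 206.] [ 0.5059 -0.1967  0.172 ]
knob wrist 0.93 [282. 282.] [ 0.5209 -0.1854  0.172 ]
[ 0.5167 -0.1897  0.1824] [np.float64(0.0016575125042897004), np.float64(0.0016575125042899146)]
gate_edge scene 0.67 [187. 242.] [ 0.4957 -0.1018  0.14  ]
gate_edge top 0.73 [210. 317.] [ 0.5603 -0.0536  0.14  ]
gate_edge wrist 0.61 [278. 451.] [ 0.4878 -0.0976  0.14  ]
[ 0.5213 -0.0796  0.1471] [np.float64(0.019519395755819534), np.float64(0.0461792456358983), np.float64(0.03741255116925668)]
gate_hinge scene 0.88 [201. 151.] [ 0.6046 -0.3095  0.14  ]
gate_hinge wrist 0.74 [284.  16.] [ 0.6078 -0.3048  0.14  ]
[ 0.6071 -0.306   0.1419] [np.float64(0.0018858821280885246), np.float64(0.0018858821280884823)]
keeper_lip scene 0.61 [213. 253.] [ 0.5541 -0.0569  0.111 ]
keeper_lip top 0.84 [209. 315.] [ 0.5671 -0.0509  0.111 ]
keeper_lip wrist 0.77 [370. 418.] [ 0.5619 -0.0537  0.111 ]
[ 0.5626 -0.0535  0.1156] [np.float64(0.003106114444915307), np.float64(0.004769667813061964), np.float64(0.003633627978809511)]
cover_left_edge 0.72 [0.46357067 0.33627216 0.043     ]
cover_right_edge 0.92 [0.49594182 0.23922309 0.043     ]
```

View pics/w5.png

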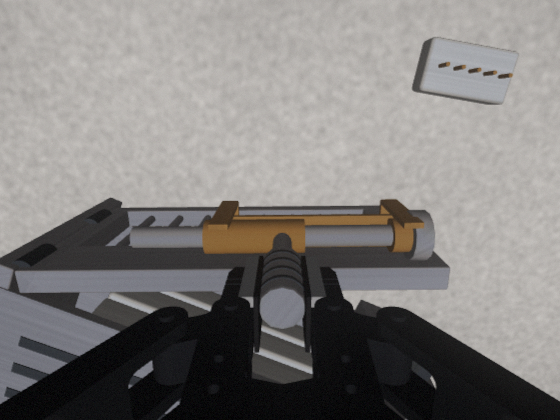

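View pics/t5c.png

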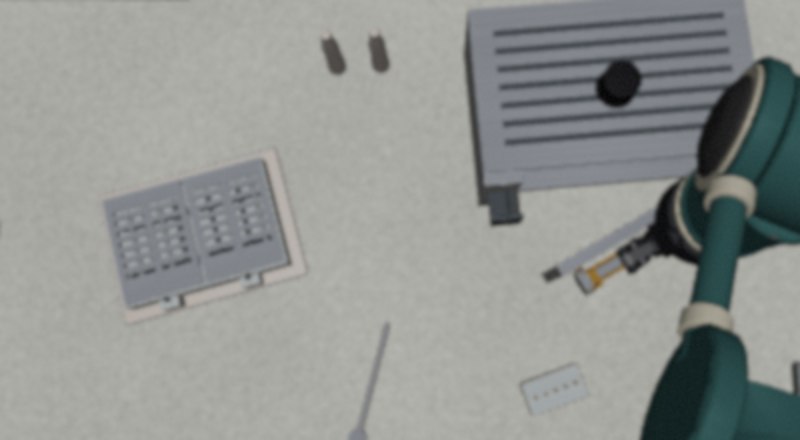

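The gate stands at about 0.43 rad (edge at (0.488, -0.098), hinge at (0.608, -0.306)). The knob is gripped at (282,300), both covers are shut, and the bystanders are where they were. I let it settle, then hand in.

Call:
servo_tool(series=[[0,0,0,0,0,0,1],[0,0,0,0,0,0,1],[0,0,0,0,0,0,1],[0,0,0,0,0,0,1],[0,0,0,0,0,0,1]])

```text
time: 13.7
tool_pos: [0.516, -0.1869, 0.1743]
tcp_rot: [-0.794, 3.039, -0.0]
wrist_force: [5.5, 1.8, -2.4]
width: 0.193
grip_force: 58.7
```

```bash
python3 -c "
from workcell import bot
s=bot.read_state();print(s['tool_pos'],s['joint_vel'],s['grip_force'],s['wrist_force'])
print(bot.finish_job())"
```

```text
[ 0.5159873  -0.18689696  0.17432914] [-0.00028773  0.00099381  0.00015292 -0.00059791  0.00037743  0.0020578 ] 58.74066352844238 [ 5.5022984   1.80974403 -2.42466901]
the job is handed in; nothing more can be done
None
```

I handed the job in at about 13.7 s; no verdict came back. Both covers are shut in their catches, the bolt is drawn over the lip, and the gate is held still at about 0.43 rad (roughly a 10 cm gap) with the knob gripped at about 59 N.

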